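Knock a stuck nylon plug out of its housing

ROBOT

A 6-joint arm with a two-finger parallel gripper is mounted at the origin on the work surface. World frame = base frame: x ahead of the robot, y to its left, z up, the work surface at z = 0. Lengths are in m, angles in degrees, forces in N, time in s.
With the tool pointing down it reaches from about 0.4 to 0.825 m from the base axis. Payload 7 kg.
Tool frame: the origin (TCP) lies at the very end of the fingers, on their centre line; the grasp point (between the pads) lies 19 mm behind it; y points along the fingers, x is the direction in which the jaws open and shut, and the axes are right-handed (so a half turn about y gives the same grasp; the last joint's range is limited). The gripper opens to 88 mm and grips with 3 to 60 N. Pads are 19 mm wide; open, the fingers measure 130 mm over their backs; the gripper's body (78 mm by 193 mm) begins 47 mm behind the grasp point.
Start: joints at [80.793, 20.546, 0.682, 0, -70.136, -16.507], TCP at [0.293, 0.608, 0.227] pointing down, gripper open.
Joint ranges: [-176.03, 176.03], [-82.01, 121.73], [-58.28, 71.71], [-173.87, 95.51], [-174.79, -0.11], [-173.66, 173.66]. Speed limits (degrees/s): [136.94, 136.94, 172.46, 180, 180, 180].

INTERFACE

Orientations are given as [roll, pitch, yaw] about the fixed x, y, z axes, in that order (R = Rz(yaw) Ry(pitch) Rx(roll)).
In Python, from plant import ctrl gives the robot as it stands.
- The arm moves only by the shell command python3 -m crank 'ROWS'. ROWS is JSON, a list that holds one entry, the list of rows, each a list of 5 numbers: the closure, from -1 (fully open) to 1 (shut), then the shift along the tool's x, y, z in mm, then the turn about the tool's y in rad. In form: [[[claw, x, y, z, turn], ...]]. A call has 1 to 12 rows; each row is the pose to reach, as a shift and turn from the pose commanded when the call began, along the tool's axes at that moment; what a row does not reach only later rows make up. A row lasts 1/8 s, in which the tool goes at most 62.5 mm and 10.7 degrees, less where a joint would pass 70% of its speed; a pose out of reach is approached as far as the arm can. A call with a gripper value outside its range is refused whole. The fingers move at their own pace and stop on an object; the grip force is fixed at half the most. Time passes only in rows, so rows that repeat a pose let the fingers close. It gives the time, the measured TCP pose, the force and the opening at its end, in the units of the state.
- ctrl.get_obs(): the state, without advancing time (a new reading comes with each control period).
- ctrl.snapshot(name): name is "side" or "top" or "wrist"; returns the picture (420x560x3 uint8, red, green, blue); there is no depth.
- ctrl.camera_model(name): a dict with "fx", "fy", "cx", "cy" (pixels), "dist_coeffs" ([k1, k2, p1, p2, k3] as OpenCV has them; the pictures are not rectified), "origin" and "orientation" of the camera in the world; the wrist camera has in their place "hand_eye" (4x4, takes a point from camera to tool coordinates, whose origin is the TCP and whose axes are the tool frame's). Camera axes: x right, y down, z forward; pixel columns grow to the right and rows downward; lengths in m; the calibration is good to about 2 mm. A picture is of the moment at which its call begins: read the wrist's pose just before it. camera_model takes no time and is no camera call.
- ctrl.close_job(): hands the job in, once; it reports no verdict.
Trained networks look in the newest picture that a camera, given by its name, has taken for a name from the list of things; names that differ only in an ending like _2 or _b are one class to them, and where a whole thing is asked for, a point or a joint stands for the part that bears it (a point fixed in the world has none). Each returns a list of dicts, best first, with "confidence" (0 to 1); they miss things now and then, are a little off and sometimes report something else, mostly with a low value. They report only what shows in the picture. A call takes as long as a camera call. They do not tell look-alikes from the thing itself.
- ctrl.find_in(camera, name): "extent" ([left, top, width, height] in pixels, round what is visible of it).
The state is a dict: "clock": time; "joint_pos": joint angles; "qvel": joint speeds; "tau": joint torques, N m; "tool_pos": TCP position; "orientation": TCP orientation; "force": force on the tool from outside, world axes, zero at the start; "moment": the same for the moment, N m; "opening": finger opening in m.
Only numpy, scipy, OpenCV 4.12 (cv2) and the standard library are available. Lean on these libraries where they do the work, as an engineer would, in place of code of your own. Each camera call takes 0.05 s, during which the arm holds its last target.

TASK

Take the ejector rod from its wooden holder, find the hole in the stand's guide plate with its nose and press the black nylon plug beneath it gently, never loading the plug or the stand with more than 25 N, until the plug is driven out and drops into the catch tray below. Then stand the rod back in its holder, fully home, and leave the cup, the bowl and the screwdriver where they are.

Things in the scene. Friction and masses are not known exactly. Their poses are not given: they have to be found in the camera images.
- stand: Fixed grey knock-out stand, 150 (x) x 160 (y) x 94 mm tall. Origin: centre of its underside on the table; z up, y runs along the beam from leg to leg (legs at y = +-68 mm; open underneath towards +-x). Its housing, z = 55 to 83 mm, grips the plug by friction between two sprung jaws: 8 to 18 N slide it at a slow push (10 mm/s), most where it binds off-centre. Over 25 N damages stand or plug.
- guide_mid (a point): Fixed point on the stand's axis, 94 mm above its origin, level with the top of the bright steel guide plate (46 mm square, 10 mm thick). Its one round hole (17 mm, chamfer 1.5 mm) lies 6.5 mm from this point. The plate is clamped turned by eye and stays put: the hole may lie in any direction within 2.2 rad either side of the stand's +y. No reading tells which: feel for it, or look.
- tray (a point): Centre of the catch tray's floor under the housing, 6 mm above the stand's origin. Lips at x = +-56 mm reach 20 mm above the table; the legs close the tray in y.
- plug: Black nylon plug, solid cylinder, diameter 34, height 24 mm, 30 g. Origin: centre of its underside. Starts in the housing on the stand's axis, its top 1 to 3 mm under the 10 mm guide plate, where the rod meets it wherever the hole is. It can only leave downwards and falls free when the rod's nose is 37 to 42 mm below the guide plate's top face.
- rod: Ejector rod, 150 g: a steel shank of diameter 14 and length 55 mm, its flat nose bevelled to 10 mm over the last 2 mm; above it a grey handle of diameter 26 mm, from 55 to 115 mm above the nose, with two thin dark bands. Origin: centre of the nose; z runs up along the rod to the handle. At the start it stands in the holder, hanging by the handle's lower shoulder.
- holder: Fixed wooden block 56 x 56 x 60 mm with a vertical through hole of diameter 18 mm (chamfer 2 mm) in its middle. Origin: centre of its underside on the table.
- holder_mouth (a point): Centre of the holder's hole at its top face, 60 mm above the table. With the rod home the handle's shoulder rests on this face and the nose is 55 mm below this point.
- cup: Bystander: white paper-coloured cup, 80 mm wide, 100 mm tall, origin at the centre of its underside.
- bowl: Bystander: white bowl, 120 mm wide, 45 mm tall, origin at the centre of its underside.
- driver: Bystander: screwdriver lying on the table along its x axis, origin on its underside.
Not all that is in view belongs to the job. Of the things that look like the rod, the middle-sized one is meant.

How it is judged (in metres and radians):
On the way, in this order (a step that is already met when the one before it is completed fails the run):
1. the rod, through the guide plate, presses on the plug (contact force between rod and plug above 2 N and z of rod in the frame of stand below 0.086 m), for 0.1 s.
2. the plug has dropped into the catch tray (z of plug in the frame of stand below 0.026 m), for 0.1 s.
At the end, for the whole second after the job is handed in: The plug lies at rest in the stand's catch tray (its origin less than 26 mm above the stand's underside and within 60 mm of the stand's axis); the rod stands at rest in the holder, nose within 5 mm of the hole's axis and less than 9 mm above the table (home: 5 mm), tilted less than 5 degrees (z of plug in the frame of stand below 0.026 m and horizontal distance between plug and stand below 0.06 m and linear speed of each of plug, rod below 0.02 m/s and horizontal distance between rod and holder_mouth below 0.005 m and height (world z) of rod below 0.009 m and angle between rod's own z axis and vertical below 0.09 rad); the robot touches nothing.
It fails at once if the rod presses on the plug with more than 25 N (contact force between rod and plug above 25 N).
It fails at once if the rod presses on the stand or its guide plate with more than 25 N (contact force between rod and stand above 25 N).
It fails at once if the arm pushes the stand with more than 25 N (contact force between the arm and stand above 25 N).
It fails at once if the cup, the bowl or the screwdriver is moved more than 15 mm (distance of any of cup, bowl, driver from where it was at the start of the episode above 0.015 m).
It also fails if it takes over 72 s, if anything falls off the work surface, if the arm or the gripper's body presses on something with over 40 N, if the wrist force passes 120 N, or if a joint passes its speed limit or range.

## Working session

There is one attempt and no reset: what is moved stays moved. The work goes in short steps, Python scripts to look and compute and a shell command to move; the robot and the scene stay as the last step left them, time stands still between calls to the robot, and variables do not carry over. Pictures are saved under pics/ and viewed, and the job is handed in when it is done.

```bash
ls; mkdir -p pics; python3 - <<'E'
from plant import ctrl
import cv2
print(ctrl.get_obs())
for n in ["side","top","wrist"]:
    im=ctrl.snapshot(n); cv2.imwrite(f"pics/{n}0.png",im[:,:,::-1])
    print(n,ctrl.camera_model(n))
    for t in ["rod","holder","stand","plug","cup","bowl","driver"]:
        print(t,[(d['extent'],round(d['confidence'],2)) for d in ctrl.find_in(n,t)][:4])
print(ctrl.get_obs()['clock'])
E
```

```text
pics
{'clock': 0.0, 'joint_pos': array([ 8.07930294e+01,  2.05915849e+01,  6.33992391e-01, -2.14686983e-02,
       -7.01369711e+01, -1.65081793e+01]), 'qvel': array([-4.30729936e-05,  2.81019487e-02, -2.95805560e-02,  2.11944780e-02,
       -3.69967594e-02, -5.19682617e-02]), 'tau': array([-1.01523074e-03, -5.82722890e+01,  2.93060213e+01,  6.99709520e+00,
        6.92052490e-03, -1.62214396e-04]), 'tool_pos': array([0.29266959, 0.60769707, 0.22561843]), 'orientation': array([-8.99924768e+01, -9.64008829e-02, -1.15722467e+02]), 'force': array([ 0.20698066,  0.66462178, -0.30762988]), 'moment': array([ 0.04200601, -0.00518192,  0.00803997]), 'opening': 0.08754537845361185}
side {'fx': 419.7561941293143, 'fy': 419.7561941293143, 'cx': 288.1962482509026, 'cy': 208.33238683316327, 'dist_coeffs': array([0.03311569, 0.        , 0.        , 0.        , 0.        ]), 'origin': array([ 0.38119794, -0.77367644,  0.75367485]), 'orientation': array([-129.96687109,   -0.43404862,  -17.91790429])}
rod [([259.2, 248.8, 15.8, 57.9], 0.8), ([261.9, 230.0, 13.5, 19.1], 0.57), ([305.7, 243.1, 7.2, 27.4
[... 837 characters left out ...]
owl [([111.3, 245.6, 37.8, 40.8], 0.61)]
driver [([419.1, 234.1, 12.7, 65.7], 0.74)]
wrist {'fx': 356.35478295893625, 'fy': 356.35478295893625, 'cx': 278.3033529881471, 'cy': 202.65868970195112, 'dist_coeffs': array([-0.00434258,  0.        ,  0.        ,  0.        ,  0.        ]), 'hand_eye': array([[ 9.99999964e-01,  2.39705107e-04,  1.18786641e-04,
         1.15201666e-04],
       [-3.92165775e-05, -3.07878631e-01,  9.51425639e-01,
        -1.56943690e-01],
       [ 2.64633453e-04, -9.51425610e-01, -3.07878611e-01,
         8.37223791e-02],
       [ 0.00000000e+00,  0.00000000e+00,  0.00000000e+00,
         1.00000000e+00]])}
rod []
holder []
stand []
plug []
cup []
bowl []
driver []
1.2
```

View pics/side0.png

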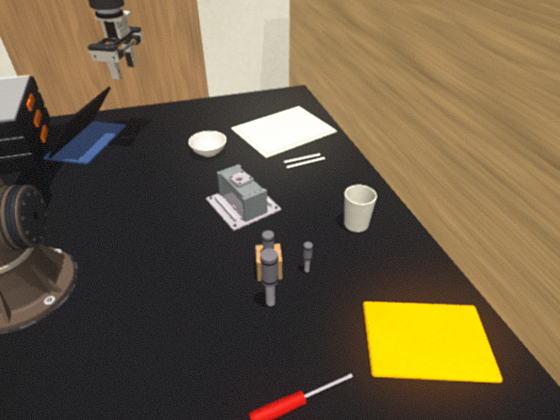

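View pics/top0.png

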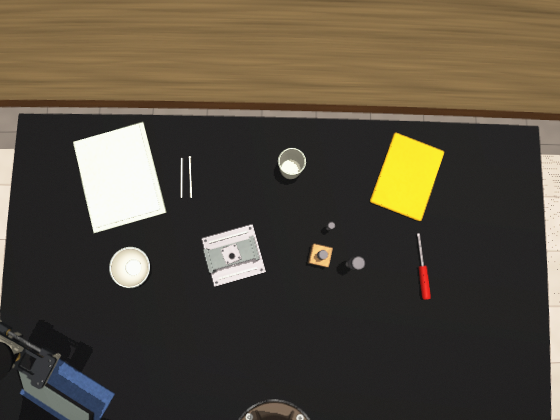

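View pics/wrist0.png

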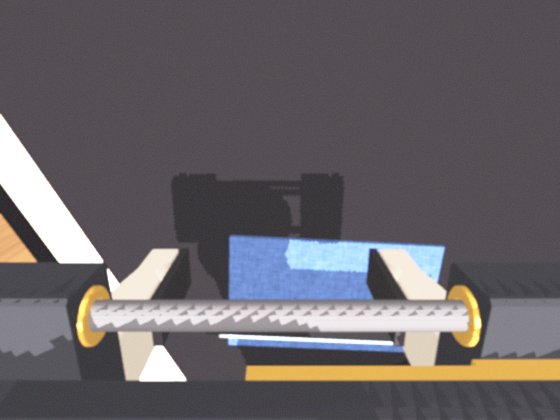

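```bash
cat > h.py <<'E'
import numpy as np, cv2
from scipy.spatial.transform import Rotation as R
from plant import ctrl
def cam(n,obs=None):
    m=ctrl.camera_model(n)
    K=np.array([[m['fx'],0,m['cx']],[0,m['fy'],m['cy']],[0,0,1]]);d=np.array(m['dist_coeffs'])
    if n=='wrist':
        T=np.eye(4);T[:3,:3]=R.from_euler('xyz',obs['orientation'],degrees=True).as_matrix();T[:3,3]=obs['tool_pos']
        T=T@m['hand_eye'];return K,d,T[:3,:3],T[:3,3]
    return K,d,R.from_euler('xyz',m['orientation'],degrees=True).as_matrix(),np.array(m['origin'])
def ray(c,uv):
    K,d,Rm,o=c
    p=cv2.undistortPoints(np.array([[uv]],float),K,d)[0,0]
    v=Rm@np.array([p[0],p[1],1]);return o,v/np.linalg.norm(v)
def atz(c,uv,z):
    o,v=ray(c,uv);return o+v*(z-o[2])/v[2]
def proj(c,P):
    K,d,Rm,o=c
    q=(np.atleast_2d(P)-o)@Rm
    return cv2.projectPoints(q,np.zeros(3),np.zeros(3),K,d)[0][:,0]
def tri(rays):
    A=np.zeros((3,3));b=np.zeros(3)
    for o,v in rays:
        M=np.eye(3)-np.outer(v,v);A+=M;b+=M@o
    X=np.linalg.solve(A,b)
    return X,[np.linalg.norm(np.cross(X-o,v)) for o,v in rays]
E
python3 - <<'E'
import cv2,numpy as np
a=cv2.imread('pics/side0.png');b=cv2.imread('pics/top0.png')
x=cv2.resize(a[225:315,240:330],(400,400),interpolation=cv2.INTER_CUBIC)
y=cv2.resize(b[215:285,300:370],(400,400),interpolation=cv2.INTER_CUBIC)
cv2.imwrite('pics/crop1.png',np.hstack([x,y]))
x=cv2.resize(a[160:230,205:285],(400,350),interpolation=cv2.INTER_CUBIC)
y=cv2.resize(b[220:290,198:268],(350,350),interpolation=cv2.INTER_CUBIC)
cv2.imwrite('pics/crop2.png',np.hstack([x,y]))
from h import *
c=cam('top');s=cam('side')
print('holder',atz(c,(321,256),.06),'stand hole',atz(c,(232,256),.094),'big',atz(c,(358,264),.1),'small',atz(c,(331,226),.05))
print('side: holder rod top',atz(s,(268,236),.12),'stand plate',atz(s,(239,178),.094))
for n,u in dict(cup=(292,163),bowl=(130,268),drv1=(419,234),drv2=(426,298)).items(): print(n,atz(c,u,0.05))
E
```

```text
holder [ 0.54831607 -0.12483088  0.06      ] stand hole [0.54175942 0.13058365 0.094     ] big [ 0.52617893 -0.22534963  0.1       ] small [ 0.63767843 -0.15485117  0.05      ]
side: holder rod top [ 0.54756423 -0.13181492  0.12      ] stand plate [0.541496   0.13307387 0.094     ]
cup [ 0.82558253 -0.03652648  0.05      ]
bowl [0.50112083 0.4322009  0.05      ]
drv1 [ 0.61916928 -0.41845323  0.05      ]
drv2 [ 0.43116482 -0.43638994  0.05      ]
```

View pics/crop1.png

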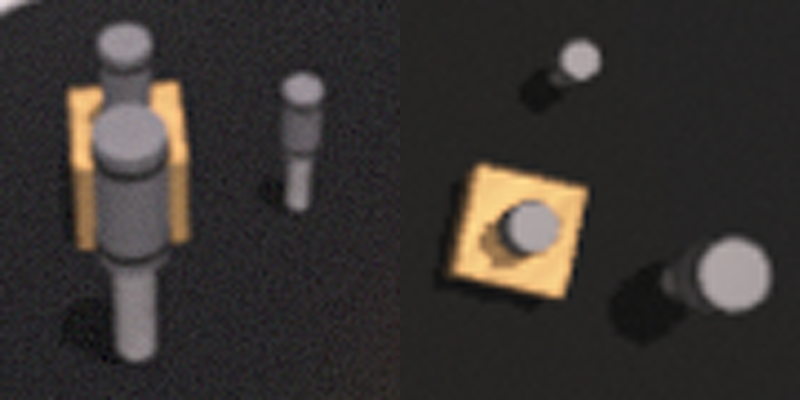

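View pics/crop2.png

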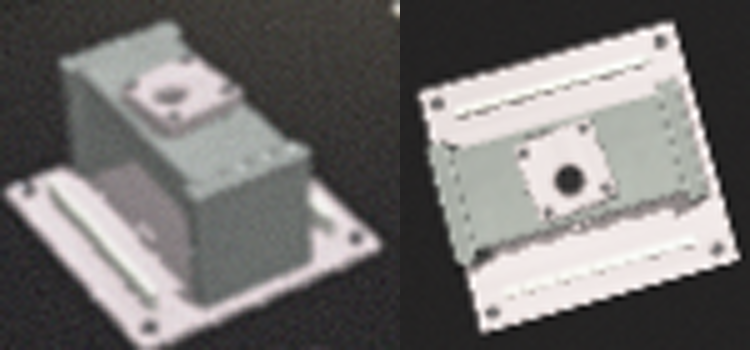

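Candidates for the rod, as side pixel and top pixel: the large one at (269,275) and (358,264), the small one at (307,255) and (331,226), and the one in the wooden holder at (268,240) and (321,256). The one in the holder is middle-sized and stands where the text says it should, and the enlarged crop confirms this, so it is the rod. The guide-plate hole is visible as the dark disc near top pixel (232,256). Next I move above the stand for a close wrist view.

```bash
python3 - <<'E'
from h import *
c=cam('top');s=cam('side')
print('big',tri([ray(c,(358,263)),ray(s,(269,257))]));print('small',tri([ray(c,(331.5,225.5)),ray(s,(307.5,245))]));print('rod',tri([ray(c,(323,255)),ray(s,(268,235))]))
E
python3 -m crank '[[[-1,322,-20,432,1.122],[-1,322,-20,432,1.122],[-1,322,-20,432,1.122],[-1,322,-20,432,1.122],[-1,322,-20,432,1.122],[-1,322,-20,432,1.122],[-1,322,-20,432,1.122],[-1,322,-20,432,1.122],[-1,322,-20,432,1.122],[-1,322,-20,432,1.122],[-1,322,-20,432,1.122],[-1,322,-20,432,1.122]]]'
python3 - <<'E'
from h import *
o=ctrl.get_obs();im=ctrl.snapshot('wrist');cv2.imwrite('pics/w1.png',im[:,:,::-1]);np.save('w1.npy',np.r_[o['tool_pos'],o['orientation']])
print(o['clock'],o['tool_pos'],o['orientation'],o['joint_pos'],o['force'])
E
```

```text
big (array([ 0.52709272, -0.21636727,  0.14581735]), [np.float64(0.0007492485458472852), np.float64(0.0007492485458472046)])
small (array([ 0.63439105, -0.15136318,  0.08519446]), [np.float64(0.0010401351895244877), np.float64(0.0010401351895246121)])
rod (array([ 0.54929237, -0.12430821,  0.11563883]), [np.float64(0.0002818563565559809), np.float64(0.00028185635655616787)])
clock: 2.7
tool_pos: [0.5421, 0.1314, 0.2466]
orientation: [-90.0, 0.0, -179.9]
force: [0.9, 0.8, 0.8]
opening: 0.0876
2.7 [0.5420592  0.13143665 0.24659115] [-9.00104450e+01  3.34464109e-03 -1.79934000e+02] [ 3.37378028e+01  8.78676083e+00 -1.25505369e+01 -7.34187567e-03
 -6.86541279e+01 -3.36691306e+01] [0.93396685 0.76039158 0.82826975]
```

View pics/w1.png

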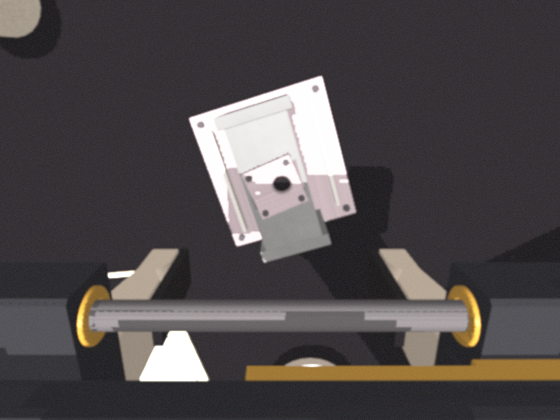

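Wrist view 1: the hole in the guide plate is the dark disc at about (282,184). I'll take a second view from a shifted, lower pose.

```bash
python3 -m crank '[[[-1,40,60,0,0],[-1,40,60,0,0],[-1,40,60,0,0],[-1,40,60,0,0]]]'
python3 - <<'E'
from h import *
o=ctrl.get_obs();im=ctrl.snapshot('wrist');cv2.imwrite('pics/w2.png',im[:,:,::-1]);np.save('w2.npy',np.r_[o['tool_pos'],o['orientation']])
print(o['clock'],o['tool_pos'],o['orientation'])
a=cv2.imread('pics/w1.png');x=cv2.resize(a[140:230,230:340],(440,360),interpolation=cv2.INTER_CUBIC)
b=im[:,:,::-1];cv2.imwrite('pics/c3.png',x)
E
```

```text
clock: 3.25
tool_pos: [0.5038, 0.1316, 0.188]
orientation: [-90.1, 0.1, -179.9]
force: [0.5, -0.5, -0.6]
opening: 0.0878
3.25 [0.50376307 0.13159444 0.18797519] [-9.00601585e+01  1.35474231e-01 -1.79943918e+02]
```

View pics/w2.png

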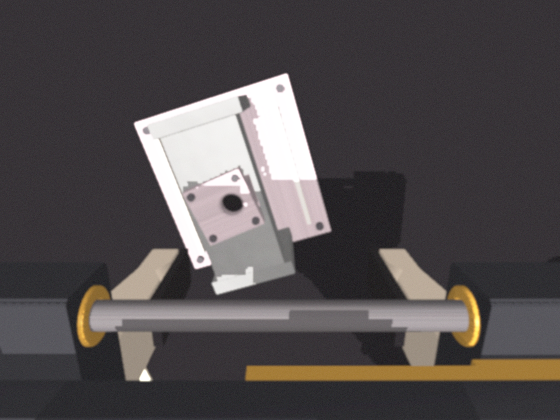

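View pics/c3.png

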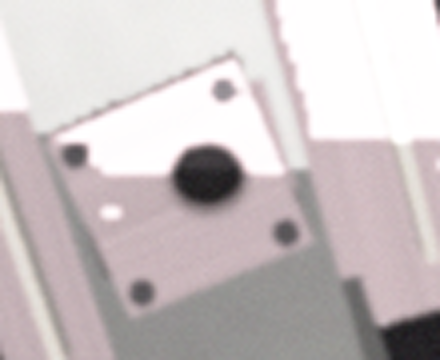

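Wrist view 2: the hole is at about (232,203), well separated from the four screw heads.

```bash
cat > hole.py <<'E'
from h import *
def blob(f,uv,r=14,th=70):
    g=cv2.GaussianBlur(cv2.imread(f,0),(3,3),0).astype(float);u,v=map(int,uv)
    b=(g<th).astype(np.uint8);n,l,st,ce=cv2.connectedComponentsWithStats(b);k=l[v,u]
    return ce[k],st[k]
E
python3 - <<'E'
from hole import *
L=[];
sc={1:[(285,163),(249,179),(265,213),(302,198)],2:[(235,178),(191,197),(213,238),(256,221)]}
for i,uv in((1,(282,184)),(2,(232,203))):
    a=np.load(f'w{i}.npy');c=cam('wrist',dict(tool_pos=a[:3],orientation=a[3:]))
    for th in(60,80,100):
        ce,st=blob(f'pics/w{i}.png',uv,th=th);print(i,th,ce,st,atz(c,ce,.094))
    ce,st=blob(f'pics/w{i}.png',uv,th=80);L.append(ray(c,ce))
    print('screw ctr',np.mean([atz(c,p,.094) for p in sc[i]],0))
print(tri(L))
c=cam('top');ce,st=blob('pics/top0.png',(232,256),th=90);print('top',ce,st,atz(c,ce,.094));L.append(ray(c,ce))
s=cam('side');ce,st=blob('pics/side0.png',(239,178),th=100);print('side',ce,st,atz(s,ce,.094))
L.append(ray(s,ce));print(tri(L))
E
```

```text
1 60 [281.41818182 184.70909091] [275 181  14   9 110] [0.53900067 0.13071232 0.094     ]
1 80 [281.40880503 183.94339623] [274 178  16  13 159] [0.539012   0.13000152 0.094     ]
1 100 [281.31843575 183.92178771] [274 177  16  14 179] [0.5390932  0.12998158 0.094     ]
screw ctr [0.54454456 0.13431821 0.094     ]
2 60 [232.08695652 202.65700483] [224 196  17  15 207] [0.53795685 0.12900368 0.094     ]
2 80 [231.9625     202.58333333] [223 195  19  16 240] [0.53804678 0.12894652 0.094     ]
2 100 [231.78888889 202.74444444] [222 195  20  17 270] [0.53818023 0.12907215 0.094     ]
screw ctr [0.54434396 0.13396341 0.094     ]
(array([0.53904326, 0.13181466, 0.08608381]), [np.float64(0.00030543392936250316), np.float64(0.00030543392936247936)])
top [231.28571429 255.5       ] [230 254   4   4  14] [0.54312261 0.13264633 0.094     ]
side [352.87046949 136.03066388] [     0      0    560    420 109673] [0.92484599 0.24400352 0.094     ]
(array([0.58997675, 0.05414317, 0.28541116]), [np.float64(0.05459900118857869), np.float64(0.0791597948797866), np.float64(0.08174933456512293), np.float64(0.20596099844196838)])
```

Wrist estimate of the hole is (0.5385, 0.1295). The plate's centre from its screws is (0.5444, 0.1341), 7.5 mm away where 6.5 mm is expected, so it is plausible. Now I view the holder.

```bash
python3 -m crank '[[[-1,-20,-50,120,0],[-1,-45,-50,256,0],[-1,-45,-50,256,0],[-1,-45,-50,256,0],[-1,-45,-50,256,0],[-1,-45,-50,256,0],[-1,-45,-50,256,0],[-1,-45,-50,256,0]]]'
python3 - <<'E'
from h import *
o=ctrl.get_obs();im=ctrl.snapshot('wrist');cv2.imwrite('pics/w3.png',im[:,:,::-1]);np.save('w3.npy',np.r_[o['tool_pos'],o['orientation']])
print(o['clock'],o['tool_pos'],o['orientation'])
E
python3 -m crank '[[[-1,40,40,0,0],[-1,40,40,0,0],[-1,40,40,0,0],[-1,40,40,0,0]]]'
python3 - <<'E'
from h import *
o=ctrl.get_obs();im=ctrl.snapshot('wrist');cv2.imwrite('pics/w4.png',im[:,:,::-1]);np.save('w4.npy',np.r_[o['tool_pos'],o['orientation']])
print(o['clock'],o['tool_pos'],o['orientation'])
for t in('rod','holder'):print(t,[(d['extent'],round(d['confidence'],2)) for d in ctrl.find_in('wrist',t)][:4])
E
```

```text
clock: 4.3
tool_pos: [0.5474, -0.1242, 0.2366]
orientation: [-90.0, 0.0, -179.9]
force: [0.6, -0.2, -0.3]
opening: 0.0877
4.3 [ 0.54743218 -0.12422845  0.2366399 ] [-9.00088205e+01  6.83745695e-03 -1.79906797e+02]
clock: 4.85
tool_pos: [0.5088, -0.125, 0.1976]
orientation: [-90.0, 0.1, -180.0]
force: [-0.1, 0.1, -0.7]
opening: 0.0873
4.85 [ 0.50879179 -0.12502149  0.19759466] [-8.99994930e+01  1.23270711e-01 -1.79956506e+02]
rod [([204.5, 177.1, 47.6, 50.6], 0.75), ([214.8, 38.5, 67.7, 66.8], 0.73), ([102.7, 142.7, 57.4, 34.7], 0.7)]
holder [([197.7, 141.2, 72.5, 87.7], 0.87)]
```

View pics/w3.png

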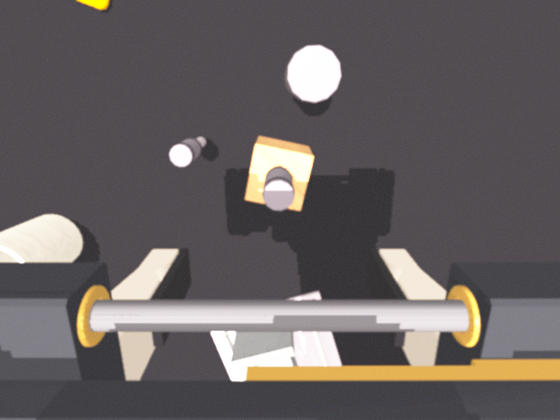

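View pics/w4.png

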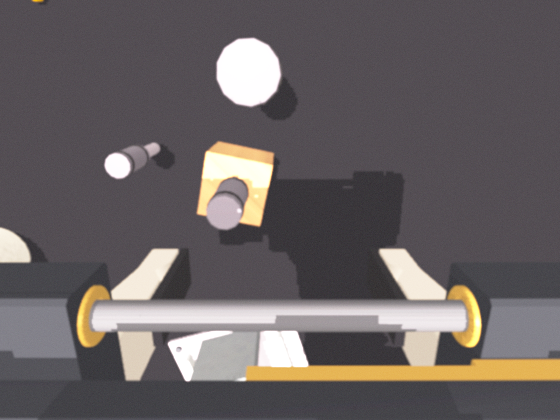

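Views 3 and 4 show the rod's top disc at about (279,195) and (226,211), in the holder. The large rod is at (314,74) and the small one at (182,155). I'll refine this on enlarged crops.

```bash
python3 - <<'E'
import cv2,numpy as np
a=cv2.imread('pics/w3.png');b=cv2.imread('pics/w4.png')
x=cv2.resize(a[130:220,235:325],(400,400),interpolation=cv2.INTER_CUBIC)
y=cv2.resize(b[140:230,190:280],(400,400),interpolation=cv2.INTER_CUBIC)
cv2.imwrite('pics/c4.png',np.hstack([x,y]))
E
```

```text
(no output)
```

View pics/c4.png

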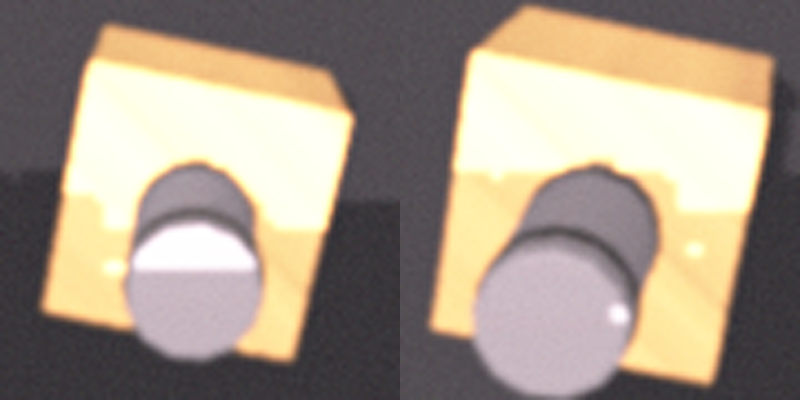

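```bash
python3 - <<'E'
from h import *
C=[cam('wrist',dict(tool_pos=a[:3],orientation=a[3:])) for a in(np.load('w3.npy'),np.load('w4.npy'))]
f=lambda p,o:(o[0]+p[0]/4.444-.39,o[1]+p[1]/4.444-.39)
r=[f((194,291),(235,130)),f((153,317),(190,140))]
print('rodtop',tri([ray(c,u) for c,u in zip(C,r)]),[atz(c,u,.12) for c,u in zip(C,r)])
k=[[(93,60),(353,118),(295,360),(42,312)],[(70,50),(368,107),(313,384),(30,330)]]
P=[]
for j in range(4):
    X=tri([ray(C[0],f(k[0][j],(235,130))),ray(C[1],f(k[1][j],(190,140)))]);P.append(X[0]);print(X)
P=np.array(P);print('ctr',P.mean(0),np.linalg.norm(P-np.roll(P,1,0),axis=1))
for i,c in enumerate(C):print(np.mean([atz(c,f(p,[(235,130),(190,140)][i]),.06) for p in k[i]],0))
E
```

```text
rodtop (array([ 0.54731769, -0.1248018 ,  0.11486165]), [np.float64(0.00033568279876858043), np.float64(0.00033568279876855555)]) [array([ 0.54722869, -0.12600716,  0.12      ]), array([ 0.54656005, -0.12693825,  0.12      ])]
(array([ 0.56812097, -0.1596709 ,  0.06615943]), [np.float64(0.00014542212635591117), np.float64(0.00014542212635596722)])
(array([ 0.51364719, -0.14726229,  0.06018672]), [np.float64(0.0008014367018375388), np.float64(0.0008014367018374993)])
(array([ 0.5248316 , -0.09300787,  0.06292211]), [np.float64(1.11440217887049e-05), np.float64(1.1144021788687845e-05)])
(array([ 0.58074892, -0.10315613,  0.05999442]), [np.float64(5.695466862809294e-05), np.float64(5.6954668628136585e-05)])
ctr [ 0.54683717 -0.1257743   0.06231567] [0.05823565 0.05618754 0.05546274 0.05690611]
[ 0.54683085 -0.12502922  0.06      ]
[ 0.54724016 -0.12546818  0.06      ]
```

The rod axis is at (0.547, -0.1257), its top at z about 0.115–0.12, and the holder's centre at (0.547, -0.1254), z about 0.062. These agree with the text. I move over the rod and descend open.

```bash
python3 -m crank '[[[-1,-38,0,0.5,0],[-1,-38,0,0.5,0],[-1,-38,0,0.5,0],[-1,-38,40,0.5,0],[-1,-38,80,0.5,0],[-1,-38,110,0.5,0],[-1,-38,119,0.5,0],[-1,-38,119,0.5,0],[-1,-38,119,0.5,0]]]'
python3 -m crank '[[[1,0,0,0,0],[1,0,0,0,0],[1,0,0,0,0],[1,0,0,0,0],[1,0,0,0,0],[1,0,0,0,0],[1,0,0,0,0],[1,0,0,0,0]]]'
```

```text
clock: 6.12
tool_pos: [0.5463, -0.1259, 0.079]
orientation: [-90.0, 0.1, -180.0]
force: [0.2, -0.8, -0.5]
opening: 0.0874
clock: 7.12
tool_pos: [0.5458, -0.1259, 0.0777]
orientation: [-90.0, 0.0, -180.0]
force: [1.3, 0.3, 0.3]
opening: 0.0254
```

```bash
python3 -m crank '[[[1,0,-8,0,0],[1,0,-20,0,0],[1,0,-35,0,0],[1,0,-55,0,0],[1,0,-75,0,0],[1,0,-100,0,0],[1,0,-125,0,0],[1,0,-130,0,0],[1,0,-130,0,0],[1,0,-130,0,0]]]'
python3 - <<'E'
from h import *
o=ctrl.get_obs();print(o['clock'],o['tool_pos'],o['force'],o['opening'])
for n in('wrist','side','top'):
    im=ctrl.snapshot(n);cv2.imwrite(f'pics/{n}5.png',im[:,:,::-1])
np.save('w5.npy',np.r_[o['tool_pos'],o['orientation']])
E
```

```text
clock: 8.38
tool_pos: [0.5446, -0.1259, 0.2065]
orientation: [-90.0, -0.1, 180.0]
force: [-0.4, 0.6, -2.0]
opening: 0.0255
8.375 [ 0.54456792 -0.12587759  0.20648703] [-0.38839178  0.56141433 -2.0395659 ] 0.02550819394488692
```

View pics/wrist5.png

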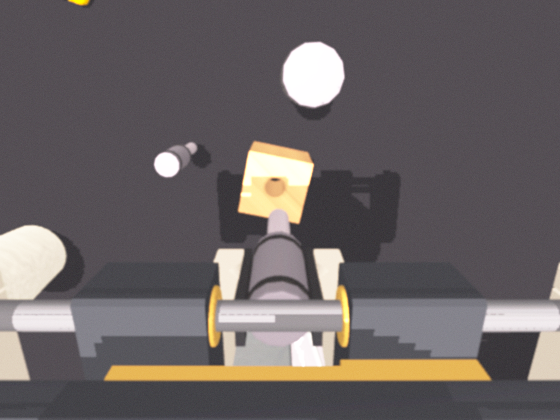

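View pics/side5.png

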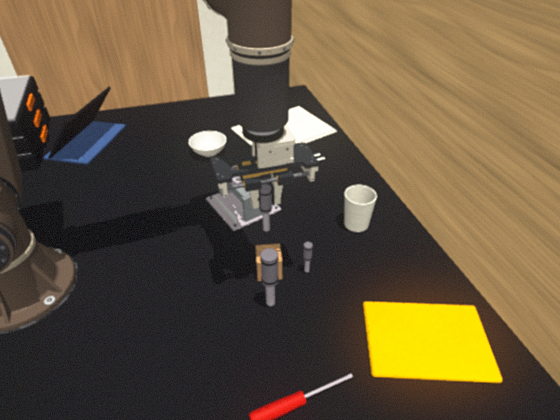

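The rod is held, with its nose at about (278,214), and the holder's empty hole is at (275,187). I check the nose position in the tool frame.

```bash
python3 - <<'E'
from h import *
a=np.load('w5.npy');c=cam('wrist',dict(tool_pos=a[:3],orientation=a[3:]))
Rm=R.from_euler('xyz',a[3:],degrees=True).as_matrix()
for t in([0,.0727,0],[0,.0177,0],[.005,.0727,0],[-.005,.0727,0],[0,.0727,.007],[0,.0727,-.007]):print(t,proj(c,a[:3]+Rm@np.array(t)))
print('holder hole',atz(c,(274.5,187),.06))
b=cv2.imread('pics/wrist5.png');x=cv2.resize(b[140:350,200:360],(600,788)[:2],interpolation=cv2.INTER_CUBIC)[:590]
cv2.imwrite('pics/c5.png',x)
E
```

```text
[0, 0.0727, 0] [[277.97089454 216.01997973]]
[0, 0.0177, 0] [[277.92882482 251.06073921]]
[0.005, 0.0727, 0] [[285.26404682 216.02058449]]
[-0.005, 0.0727, 0] [[270.67758651 216.01932635]]
[0, 0.0727, 0.007] [[277.97066692 206.33683043]]
[0, 0.0727, -0.007] [[277.97112026 225.53369966]]
holder hole [ 0.54736334 -0.12615602  0.06      ]
```

View pics/c5.png

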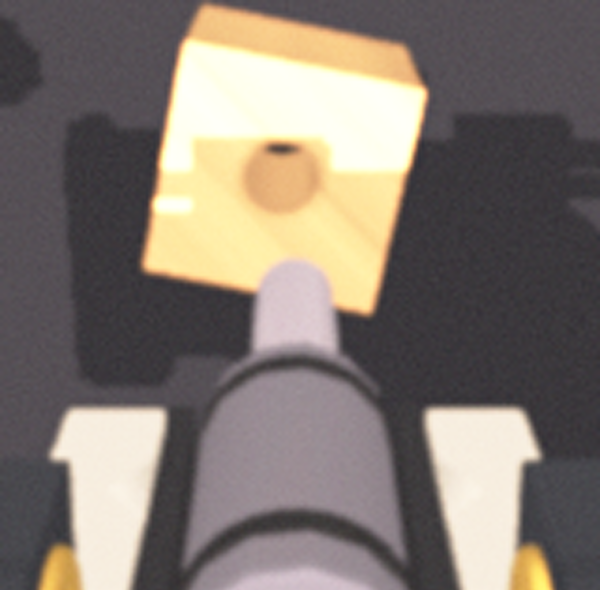

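```bash
python3 -m crank '[[[1,1,0,-20,0],[1,2,0,-55,0],[1,3,0,-95,0],[1,4,0,-135,0],[1,5,0,-175,0],[1,6,0,-215,0],[1,6,0,-245,0],[1,6,0,-256,0],[1,6,0,-256,0],[1,6,0,-256,0],[1,6,0,-256,0]]]'
python3 - <<'E'
from h import *
o=ctrl.get_obs();im=ctrl.snapshot('wrist');cv2.imwrite('pics/w6.png',im[:,:,::-1]);np.save('w6.npy',np.r_[o['tool_pos'],o['orientation']])
print(o['clock'],o['tool_pos'],o['orientation'],o['force'])
c=cam('wrist',o);Rm=R.from_euler('xyz',o['orientation'],degrees=True).as_matrix()
b=im[:,:,::-1];x=cv2.resize(b[130:290,210:350],(700,800),interpolation=cv2.INTER_CUBIC)[:590]
cv2.imwrite('pics/c6.png',x)
print(proj(c,np.array([[.5388,.1298,.094],[o['tool_pos'][0],o['tool_pos'][1],.094]])))
E
```

```text
clock: 9.9
tool_pos: [0.5394, 0.1292, 0.2076]
orientation: [-90.0, -0.0, 179.9]
force: [0.1, -0.3, -1.2]
opening: 0.0253
9.9 [0.53939668 0.12917574 0.20759104] [-8.99983371e+01 -1.26345769e-03  1.79936356e+02] [ 0.06001651 -0.26435465 -1.16615258]
[[278.73762664 199.11265312]
 [277.9864758  198.36356209]]
```

View pics/c6.png

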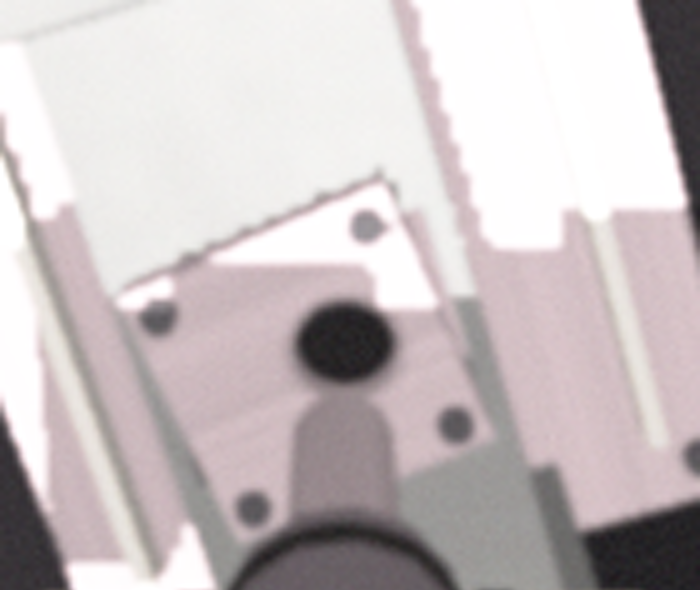

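The hole in view 6 is at (279,198.4), against a predicted point under the nose of (278,198.4). It is aligned within about 0.5 mm. I descend to just inside the hole, slowly near the end.

```bash
python3 -m crank '[[[1,0.5,8,0,0],[1,0.5,20,0,0],[1,0.5,28,0,0],[1,0.5,33,0,0],[1,0.5,35,0,0],[1,0.5,36.5,0,0],[1,0.5,38,0,0],[1,0.5,39,0,0],[1,0.5,40,0,0],[1,0.5,41,0,0],[1,0.5,42,0,0],[1,0.5,42,0,0]]]'
```

```text
clock: 11.45
tool_pos: [0.5388, 0.1301, 0.1655]
orientation: [-90.0, -0.0, -180.0]
force: [0.6, 0.8, -1.4]
opening: 0.0257
```

```bash
python3 -m crank '[[[1,0,0.7,0,0],[1,0,1.4,0,0],[1,0,2.1,0,0],[1,0,2.8,0,0],[1,0,3.5,0,0],[1,0,4.2,0,0],[1,0,4.9,0,0],[1,0,5.6,0,0]]]'
```

```text
clock: 12.45
tool_pos: [0.5389, 0.1301, 0.1599]
orientation: [-90.0, 0.0, -180.0]
force: [-0.3, -0.2, -0.7]
opening: 0.0259
```

Nose is at about z = 0.087, inside the plate with no side force. Next I make contact with the plug.

```bash
python3 -m crank '[[[1,0,0.7,0,0],[1,0,1.4,0,0],[1,0,2.1,0,0],[1,0,2.8,0,0],[1,0,3.5,0,0],[1,0,4.2,0,0],[1,0,4.9,0,0],[1,0,5.6,0,0]]]'
```

```text
clock: 13.45
tool_pos: [0.5391, 0.1301, 0.1547]
orientation: [-90.0, 0.0, -180.0]
force: [-1.6, 0.1, 4.0]
opening: 0.0252
```

```bash
python3 -m crank '[[[1,0,0.6,0,0],[1,0,1.2,0,0],[1,0,1.8,0,0],[1,0,2.4,0,0],[1,0,3.0,0,0],[1,0,3.6,0,0]]]'
```

```text
clock: 14.2
tool_pos: [0.5397, 0.1302, 0.1527]
orientation: [-90.0, 0.1, -180.0]
force: [-3.1, -0.5, 12.6]
opening: 0.0256
```

```bash
python3 -m crank '[[[1,0,0.7,0,0],[1,0,1.4,0,0],[1,0,2.1,0,0],[1,0,2.8,0,0],[1,0,3.5,0,0],[1,0,4.2,0,0]]]'
```

```text
clock: 14.95
tool_pos: [0.5397, 0.1301, 0.1485]
orientation: [-90.0, 0.1, -180.0]
force: [-3.1, -0.9, 12.2]
opening: 0.0259
```

```bash
python3 -m crank '[[[1,0,0.8,0,0],[1,0,1.6,0,0],[1,0,2.4,0,0],[1,0,3.2,0,0],[1,0,4,0,0],[1,0,4.8,0,0],[1,0,5.6,0,0],[1,0,6.4,0,0]]]'
```

```text
clock: 15.95
tool_pos: [0.5396, 0.1301, 0.142]
orientation: [-90.0, 0.1, -180.0]
force: [-3.5, -1.9, 11.8]
opening: 0.0255
```

```bash
python3 -m crank '[[[1,0,0.8,0,0],[1,0,1.6,0,0],[1,0,2.4,0,0],[1,0,3.2,0,0],[1,0,4,0,0],[1,0,4.8,0,0],[1,0,5.6,0,0],[1,0,6.4,0,0]]]'
```

```text
clock: 16.95
tool_pos: [0.5393, 0.1299, 0.1352]
orientation: [-90.0, 0.1, -180.0]
force: [-2.3, -0.6, 10.7]
opening: 0.0253
```

```bash
python3 -m crank '[[[1,0,0.8,0,0],[1,0,1.6,0,0],[1,0,2.4,0,0],[1,0,3.2,0,0],[1,0,4,0,0],[1,0,4.8,0,0],[1,0,5.6,0,0],[1,0,6.4,0,0]]]'
```

```text
clock: 17.95
tool_pos: [0.5389, 0.1301, 0.1273]
orientation: [-90.0, -0.0, -180.0]
force: [0.1, -0.2, -1.9]
opening: 0.0256
```

The force dropped to zero at a nose depth of about 39 mm, so the plug appears to be out. I check with the cameras.

```bash
python3 - <<'E'
from h import *
im=ctrl.snapshot('side');b=im[:,:,::-1]
print([(d['extent'],d['confidence']) for d in ctrl.find_in('side','plug')])
cv2.imwrite('pics/c7.png',cv2.resize(b[130:240,180:310],(780,660)[:2],interpolation=cv2.INTER_CUBIC)[:600])
E
```

```text
[]
```

View pics/c7.png

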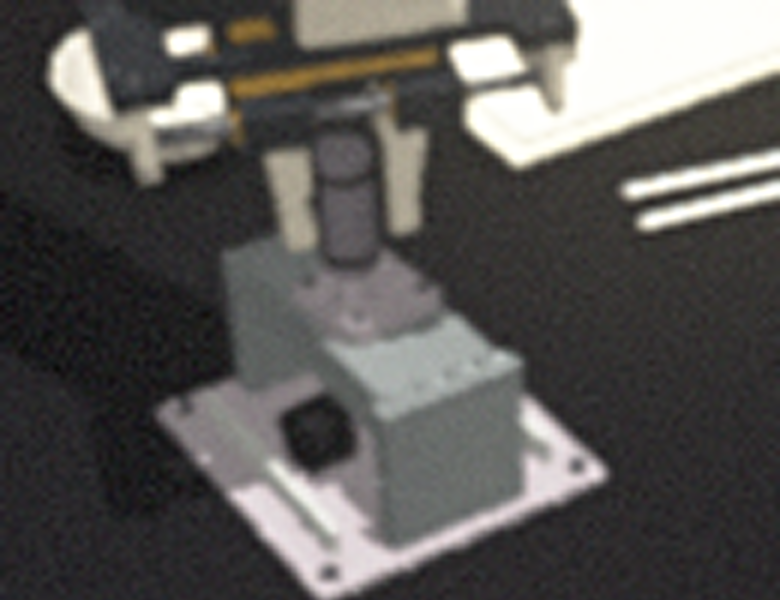

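The plug, black, lies in the tray at about crop (320,432). I withdraw straight up and return above the holder.

```bash
python3 -m crank '[[[1,0,-4,0,0],[1,0,-12,0,0],[1,0,-22,0,0],[1,0,-34,0,0],[1,0,-46,0,0],[1,0,-58,0,0],[1,0,-70,0,0],[1,0,-80,0,0],[1,0,-80,0,0]]]'
python3 -m crank '[[[1,-1,0,20,0],[1,-2,0,55,0],[1,-4,0,95,0],[1,-6,0,135,0],[1,-8,0,175,0],[1,-8,0,215,0],[1,-8,0,245,0],[1,-8,0,256,0],[1,-8,0,256,0],[1,-8,0,256,0],[1,-8,0,256,0]]]'
python3 - <<'E'
from h import *
o=ctrl.get_obs();im=ctrl.snapshot('wrist');np.save('w8.npy',np.r_[o['tool_pos'],o['orientation']])
print(o['clock'],o['tool_pos'],o['orientation'],o['force'])
c=cam('wrist',o)
b=im[:,:,::-1];cv2.imwrite('pics/w8.png',b);x=cv2.resize(b[130:290,210:350],(700,800),interpolation=cv2.INTER_CUBIC)[:590]
cv2.imwrite('pics/c8.png',x)
Rm=R.from_euler('xyz',o['orientation'],degrees=True).as_matrix()
print(proj(c,np.array([[.547,-.1257,.06],[o['tool_pos'][0],o['tool_pos'][1],.06],o['tool_pos']+Rm@[0,.0727,0]])))
E
```

```text
clock: 19.18
tool_pos: [0.5393, 0.1303, 0.2083]
orientation: [-90.0, 0.1, -180.0]
force: [-0.1, -0.8, -1.8]
opening: 0.0258
clock: 20.55
tool_pos: [0.547, -0.1251, 0.2074]
orientation: [-90.0, 0.0, -179.9]
force: [0.3, -0.4, -1.6]
opening: 0.0254
20.55 [ 0.54695451 -0.12511483  0.20739514] [-9.00047155e+01  3.26506691e-03 -1.79934276e+02] [ 0.30996345 -0.37709353 -1.6003471 ]
[[277.9620905  186.39793759]
 [278.01275465 187.03640403]
 [277.96773427 216.01959359]]
```

View pics/c8.png

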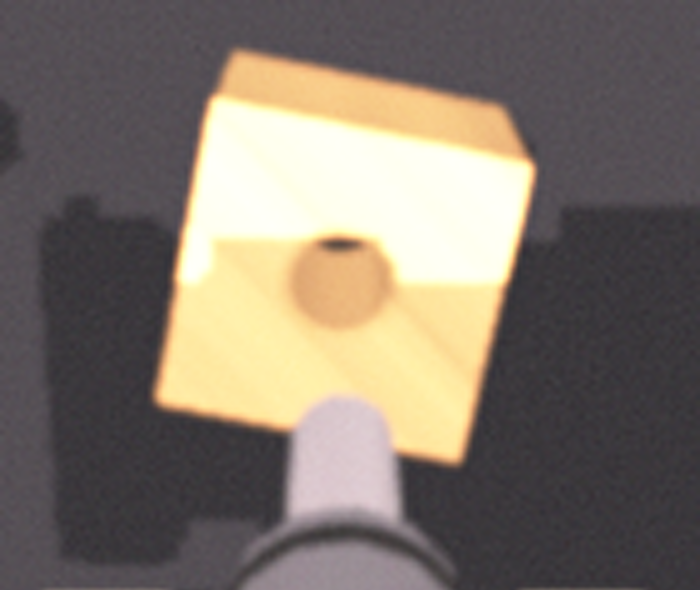

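The holder's hole is at (278,186.6) and the point under the nose projects to (278,187.0), so they are aligned, and the rod has not slipped. I lower it.

```bash
python3 -m crank '[[[1,0,15,0.4,0],[1,0,35,0.4,0],[1,0,55,0.4,0],[1,0,65,0.4,0],[1,0,69,0.4,0],[1,0,73,0.4,0],[1,0,77,0.4,0],[1,0,81,0.4,0],[1,0,85,0.4,0],[1,0,85,0.4,0]]]'
```

```text
clock: 21.85
tool_pos: [0.5467, -0.1263, 0.122]
orientation: [-90.0, -0.0, 180.0]
force: [-0.7, 0.8, -1.7]
opening: 0.0257
```

```bash
python3 -m crank '[[[1,0,8,0,0],[1,0,16,0,0],[1,0,24,0,0],[1,0,32,0,0],[1,0,38,0,0],[1,0,41,0,0],[1,0,42,0,0],[1,0,43,0,0],[1,0,43.5,0,0],[1,0,44,0,0],[1,0,44,0,0]]]'
```

```text
clock: 23.22
tool_pos: [0.5469, -0.1263, 0.0784]
orientation: [-90.0, 0.0, 180.0]
force: [-0.1, 0.5, -1.3]
opening: 0.0253
```

```bash
python3 -m crank '[[[1,0,0.4,0,0],[1,0,0.8,0,0],[1,0,1,0,0],[1,0,1,0,0]]]'
python3 -m crank '[[[0.6,0,0,0,0],[0.3,0,0,0,0],[0,0,0,0,0],[-0.5,0,0,0,0],[-1,0,0,0,0],[-1,0,0,0,0],[-1,0,0,0,0],[-1,0,0,0,0]]]'
```

```text
clock: 23.72
tool_pos: [0.5469, -0.1264, 0.0777]
orientation: [-90.0, 0.0, -180.0]
force: [-1.7, 0.4, 3.1]
opening: 0.0252
clock: 24.72
tool_pos: [0.5469, -0.1263, 0.0774]
orientation: [-90.0, 0.0, 180.0]
force: [0.1, 0.2, 0.9]
opening: 0.0843
```

The shoulder touched at 3 N, then I released. I retract and check.

```bash
python3 -m crank '[[[-1,0,-15,0,0],[-1,0,-40,0,0],[-1,0,-80,0,0],[-1,0,-120,0,0],[-1,0,-159,0,0],[-1,0,-159,0,0],[-1,0,-159,0,0],[-1,0,-159,0,0]]]'
python3 -m crank '[[[-1,40,38,0,0],[-1,40,38,0,0],[-1,40,38,0,0],[-1,40,38,0,0]]]'
python3 - <<'E'
from h import *
o=ctrl.get_obs();b=ctrl.snapshot('wrist')[:,:,::-1];s=ctrl.snapshot('side')[:,:,::-1];t=ctrl.snapshot('top')[:,:,::-1]
print(o['clock'],o['tool_pos'])
c=cam('wrist',o);print(proj(c,[[.547,-.1257,.12],[.547,-.1257,.06]]))
cv2.imwrite('pics/w9.png',b)
cv2.imwrite('pics/c9.png',np.hstack([cv2.resize(b[140:230,190:280],(360,360),interpolation=cv2.INTER_CUBIC),cv2.resize(s[160:290,205:295],(249,360),interpolation=cv2.INTER_CUBIC)]))
cv2.imwrite('pics/s9.png',s);cv2.imwrite('pics/t9.png',t)
for f,n in((s,'side0'),(t,'top0')):
    d=cv2.absdiff(f,cv2.imread(f'pics/{n}.png')).max(2);print(n)
for k in('cup','bowl','driver'):print(k,ctrl.find_in('top',k)[:1],ctrl.find_in('side',k)[:2])
E
```

```text
clock: 25.72
tool_pos: [0.5463, -0.1263, 0.2356]
orientation: [-90.0, -0.1, 180.0]
force: [0.6, 0.4, -0.6]
opening: 0.0876
clock: 26.22
tool_pos: [0.508, -0.1263, 0.1989]
orientation: [-90.0, 0.1, -180.0]
force: [-0.3, 0.6, -0.1]
opening: 0.0878
26.225 [ 0.50800169 -0.12628173  0.19887895]
[[222.59243095 213.76004358]
 [232.97672192 190.32116105]]
side0
top0
cup [{'extent': [280.2, 146.9, 24.1, 31.0], 'confidence': 0.57}] [{'extent': [347.2, 188.2, 30.2, 42.6], 'confidence': 0.92}]
bowl [{'extent': [112.4, 246.5, 39.4, 40.3], 'confidence': 0.74}] [{'extent': [186.8, 131.9, 37.6, 26.5], 'confidence': 0.63}]
driver [{'extent': [203.3, 222.9, 55.8, 32.2], 'confidence': 0.74}] [{'extent': [250.2, 376.4, 99.1, 43.6], 'confidence': 0.88}]
```

View pics/c9.png

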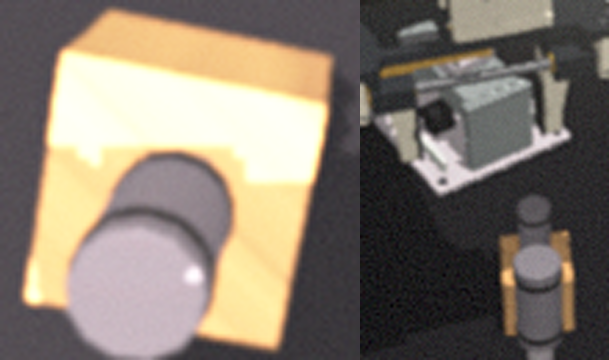

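View pics/s9.png

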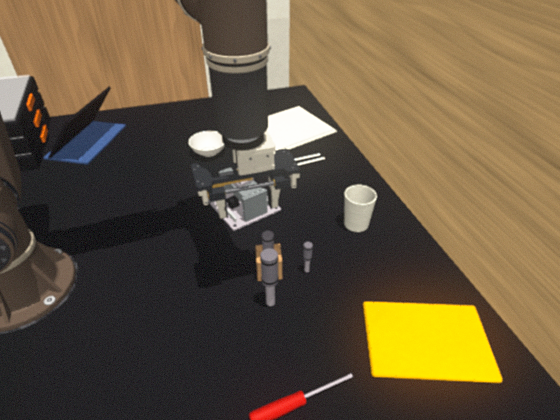

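```bash
python3 - <<'E'
from h import *
print(atz(cam('side'),(233.3,202),.02))
ctrl.close_job()
E
```

```text
[0.51934116 0.12889843 0.02      ]
the job is handed in; nothing more can be done
```

The job is done and handed in at about 26 s of the 72 s allowed. The plug is in the catch tray and the rod is back in its holder.

**What I did:**
- I took the middle-sized rod from its holder.
- I found the guide-plate hole with the wrist camera, at about (0.539, 0.130), and lowered the nose into it. It went in without side force.
- I drove the plug at roughly 5–7 mm/s. The force read at the end of each move peaked at about 13 N, but values within a move are not reported.
- The force fell to zero at a nose depth of about 39 mm, where the plug drops free.
- I put the rod back until its shoulder touched the holder (about 3–4 N), released it and retracted clear.

**Last checks:**
- **Plug:** the side image shows it in the tray, about 25 mm from the stand's axis and inside the 60 mm limit.
- **Rod:** it stands in the holder at the same pixels as at the start. In the wrist view its top is within about 3 pixels of the predicted point. Tool height at release matched the grasp, so the nose should be about 5 mm above the table.
- **Cup and bowl:** within 1–3 pixels of their starting places.
- **Screwdriver:** unmoved in the side view.

**Disagreements:**
- In the last top view the network put the screwdriver on the stand and gripper. I took that for a false detection, because the side view shows the screwdriver in its old place.
- The network never reported the plug, so its place comes from my own reading of the image.
- The hole measured 7.5 mm from the plate's centre instead of 6.5 mm.

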